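Gather the loose caps in the tote's yellow corner and hold it there

TASK

Three loose screw caps are scattered in the grey carry tote. Lift the tote clear of the table (its black handle is there for that) and tilt it, yellow corner down, until all three caps have slid together into the yellow corner, without spilling a cap or upsetting the other things on the table. Do not put it down: finish while still holding the tote still and clearly tilted in the air, caps in the yellow corner, so that a colleague can pick them out.

Things in the scene. Friction and masses are not known exactly. Their poses are not given: they have to be found in the camera images.
- tote: loose open grey plastic tote, 200 mm long (its x), 150 mm wide (its y), walls 52 mm high, walls and floor 5 mm thick, 0.28 to 0.46 kg; origin at the centre of its underside, z up. Its corner at -x, -y wears a yellow guard, the other three are plain. A rigid black handle bar spans it lengthwise over its middle, from upright to upright
- tote_handle (a point): centre of the black handle bar, 118 mm above the tote's underside over its middle; axes as the tote's. The bar is square, 16 by 16 mm, rigid, runs along the tote's x to an upright at each end (x = +-103 mm); beside and under it is open space, so it can be pinched from above across its 16 mm (along the tote's y)
- yellow_corner (a point): point in the tote's yellow corner where the two inner wall faces meet, 13 mm above the inner floor (height of a standing cap's centre): at (-95, -70, 18) mm in the tote's frame; axes as the tote's
- cap_0_mid (a point): first black plastic screw cap (33 mm across, 26 mm tall, 12 g) standing on the tote's floor when it starts; the point is its centre. It slides freely on the tote's slippery floor once that slopes more than about 15 degrees; rubbing along a wall as well, it needs 30 to 40 degrees to run right into a corner
- cap_1_mid (a point): second black plastic screw cap (33 mm across, 26 mm tall, 12 g) standing on the tote's floor when it starts; the point is its centre. It slides freely on the tote's slippery floor once that slopes more than about 15 degrees; rubbing along a wall as well, it needs 30 to 40 degrees to run right into a corner
- cap_2_mid (a point): third black plastic screw cap (33 mm across, 26 mm tall, 12 g) standing on the tote's floor when it starts; the point is its centre. It slides freely on the tote's slippery floor once that slopes more than about 15 degrees; rubbing along a wall as well, it needs 30 to 40 degrees to run right into a corner
- labelled_bottle_mid (a point): bystander: blue bottle with paper labels and black cap, 75 mm across, 213 mm tall, standing to the right of the tote; the point is 100 mm up its axis
- packing_tape_mid (a point): bystander: roll of brown tape, 73 mm across, 48 mm tall, lying flat to the right of the tote; the point is its centre
- plain_bottle_mid (a point): bystander: plain blue bottle with black cap, 75 mm across, 213 mm tall, standing to the left of the tote; the point is 100 mm up its axis
- wrench_mid (a point): bystander: white ring wrench for caps, 164 mm long, 16 mm thick, lying flat just left of the tote; the point is its centre
- red_marker_mid (a point): bystander: red and white felt marker, 144 mm long, lying flat to the right, near the table's front edge; the point is its centre
Mind the look-alikes: they are no part of the job. What is shaped like the part that bears cap_0_mid but blue is not meant. Leave any purple look-alike of the part that bears cap_1_mid alone.

How it is judged:
By the outcome, as a careful person would: the job done as asked, in the order asked, and still so for the second after the job is handed in, while the arm keeps its last pose, push and grip.
It also fails if it takes over 38 s, if anything falls off the work surface, if the arm or the gripper's body presses on something with over 40 N, if the wrist force passes 120 N, or if a joint passes its speed limit or range.

ROBOT

A 7-joint arm with a two-finger parallel gripper is mounted at the origin on a cart in front of the work surface, level with it; the furniture and walls round the work are solid. World frame = base frame: x ahead of the robot, y to its left, z up, the work surface at z = 0. Lengths are in mm, angles in rad, forces in N, time in s.
With the tool pointing down it reaches from about 425 to 950 mm from the base axis. Payload 4.7 kg.
Tool frame: the origin (TCP) lies midway between the tips of the shut fingers; the grasp point (between the pads) lies bot.grip_point_offset behind it (bot.grip_point_offset is the distance from the TCP to the grasp point, in mm); z points along the fingers, y is the direction in which the jaws open and shut (so a half turn about z gives the same grasp; the last joint's range is limited). The gripper opens to 85 mm and grips with 20 to 120 N. Pads are 22 mm wide; open, the fingers measure 114 mm over their backs; the gripper's body (76 mm by 85 mm) begins 54 mm behind the grasp point. The pads swing forward as they close: fully open they stand 13 mm farther back than shut.
Start: joints at [1.134, 0.469, -0.049, 1.532, 0.024, 1.141, -0.082], TCP at [267.745, -619.646, 231.335] pointing down, gripper open.
Joint ranges: [-2.59, 2.59], [-0.33, 1.99], [-1.39, 1.29], [0.1, 2.45], [-1.04, 4.18], [0.21, 1.99], [-2.66, 2.66]. Speed limits (rad/s): [2.57, 2.57, 3.14, 3.14, 3.14, 3.14, 3.14].

INTERFACE

Orientations are given as a unit quaternion [w, x, y, z].
In Python, from cell import sensors, vision, ticket, bot gives the robot as it stands.
- The arm moves only by the shell command python3 -m creep 'ROWS' [FORCE]. ROWS is JSON, a list of rows, each a list of 3 entries, a list of its own where there are three numbers: the finger opening in mm, from 0 to 85.4, then the shift along the tool's x, y, z in units of 40 mm (1.0 is 40 mm), then the turn about the tool's z in units of 5 degrees (1.0 is 5 degrees). In form: [[gripper, [tx, ty, tz], yaw], ...]. A call has exactly 5 rows; each row shifts and turns the commanded pose from where the row before left it, along the tool's axes as they then stand; what a row does not reach is not made up. A row lasts 1/10 s, in which the tool goes at most 50 mm and 8.59 degrees, less where a joint would pass 70% of its speed; a pose out of reach is approached as far as the arm can. A call is refused whole if a number of a shift passes 1 or a number of a turn 1, either way. A call with a gripper value outside its range is refused whole. The fingers move at their own pace and stop on an object; FORCE is the grip in N (left out, the last holds). Time passes only in rows, so rows that do not move let the fingers close, or fill a call up. It gives the time, the measured TCP pose, the force and the opening at its end, in the units of the state.
- sensors.sense(): the state, without advancing time (a new reading comes with each control period).
- vision.capture(name): name is "side" or "top"; returns (picture, depth): 384x512x3 uint8, red, green, blue; 384x512 float32, mm along the optical axis (not along the pixel's ray), 0 where there is no reading.
- vision.calibration(name): a dict with "intrinsics" (3x3 intrinsics, pixels), "k1" (the pictures are not rectified: a ray, as slopes to the right and down, at radius r is drawn at 1 + k1 r^2 times it, then the intrinsics apply), "origin" and "attitude" of the camera in the world. Camera axes: x right, y up, looking along -z (the intrinsics and any distortion apply to the point x, -y, -z); pixel columns grow to the right and rows downward; lengths in mm; the calibration is good to about 2 mm. A picture is of the moment at which its call begins. calibration takes no time and is no camera call.
- ticket.hand_in(): hands the job in, once; it reports no verdict.
The state is a dict: "time": time; "qpos": joint angles; "qvel": joint speeds; "effort": joint torques, N m; "position": TCP position; "eef_rot": TCP orientation; "force": force on the tool from outside, world axes, zero at the start; "moment": the same for the moment, N m; "finger_gap": finger opening in mm.
Only numpy, scipy, OpenCV 4.12 (cv2) and the standard library are available. Lean on these libraries where they do the work, as an engineer would, in place of code of your own. Each camera call takes 0.05 s, during which the arm holds its last target. There are 200 camera calls.

## Working session

There is one attempt and no reset: what is moved stays moved. The work goes in short steps, Python scripts to look and compute and a shell command to move; the robot and the scene stay as the last step left them, time stands still between calls to the robot, and variables do not carry over. Pictures are saved under pics/ and viewed, about 8 in all and at most 12, crops included, and the job is handed in when it is done.

```bash
ls; mkdir -p pics; cat > h.py <<'E'
import numpy as np, cv2
from cell import sensors, vision, ticket, bot
from scipy.spatial.transform import Rotation as R
def cal(n):
    c=vision.calibration(n); K=np.array(c["intrinsics"]); o=np.array(c["origin"]); A=np.array(c["attitude"],float)
    M=A if A.shape==(3,3) else R.from_quat(np.r_[A[1:],A[0]]).as_matrix()
    return K,float(c["k1"]),o,M
def ray(n,u,v):
    K,k,o,M=cal(n); d=cv2.undistortPoints(np.array([[[u,v]]],float),K,np.array([k,0,0,0,0.]))[0,0]
    return o,M@np.array([d[0],-d[1],-1])
def plane(n,u,v,z):
    o,d=ray(n,u,v); return o+d*(z-o[2])/d[2]
def dep(n,u,v,D):
    o,d=ray(n,u,v); return o+d*D
def cloud(n,D):
    K,k,o,M=cal(n); h,w=D.shape; uu,vv=np.meshgrid(np.arange(w),np.arange(h))
    p=cv2.undistortPoints(np.stack([uu,vv],-1).reshape(-1,1,2).astype(float),K,np.array([k,0,0,0,0.]))[:,0]
    d=np.c_[p[:,0],-p[:,1],-np.ones(len(p))]@M.T
    return (o+d*D.reshape(-1,1)).reshape(h,w,3)
def proj(n,P):
    K,k,o,M=cal(n); q=(np.atleast_2d(P)-o)@M; s=np.c_[q[:,0],-q[:,1]]/-q[:,2:]
    s=s*(1+k*(s**2).sum(1,keepdims=True)); return s@K[:2,:2].T+K[:2,2]
def snap(n,f):
    I,D=vision.capture(n); cv2.imwrite(f"pics/{f}.png",I[:,:,::-1]); np.save(f"pics/{f}.npy",D); return I,D
E
python3 - <<'E'
from h import *
for n in("top","side"):
    snap(n,n+"0"); K,k,o,M=cal(n); print(n,K.tolist(),k,o,M.round(3).tolist())
a=cv2.imread("pics/top0.png");b=cv2.imread("pics/side0.png")
print(sensors.sense(), bot.grip_point_offset,[x for x in dir(bot) if x[0]!='_'])
E
```

```text
pics
top [[381.0156010151754, 0.0, 253.58574643411538], [0.0, 381.0156010151754, 190.0483530317783], [0.0, 0.0, 1.0]] -0.1269389880328858 [ 419.65009429 -117.23516873 1249.79409366] [[-0.026, 0.995, -0.092], [-0.999, -0.028, -0.025], [-0.027, 0.091, 0.995]]
side [[390.3329716309361, 0.0, 254.55103764887332], [0.0, 390.3329716309361, 191.9425939135766], [0.0, 0.0, 1.0]] 0.018383001937226685 [ 513.52884312 -982.93757051  787.75010102] [[1.0, 0.013, -0.019], [-0.023, 0.611, -0.792], [0.001, 0.792, 0.611]]
{'time': 0.1, 'qpos': array([ 1.1340824 ,  0.46936751, -0.04860239,  1.53353955,  0.02409492,
        1.14100581, -0.08228766]), 'qvel': array([ 0.00042365, -0.0020555 ,  0.00169237, -0.00278453, -0.00141864,
       -0.00199184,  0.0003146 ]), 'effort': array([ 5.70487991e-04, -5.11517715e+01, -4.69426811e-02, -2.38392413e+01,
        1.08462421e-02,  4.34221743e-03,  2.00669774e-05]), 'position': array([ 267.52396258, -619.16711975,  230.37663538]), 'eef_rot': array([-8.43899711e-04,  9.79277970e-01,  2.02518900e-01, -2.00771075e-04]), 'force': array([0.39764564, 0.33896439, 0.07174756]), 'moment': array([-0.08311061, -0.0117006 , -0.03953755]), 'finger_gap': 85.34705151575089} 18.700000000000003 ['IKError', 'grip_point_offset']
```

View pics/top0.png

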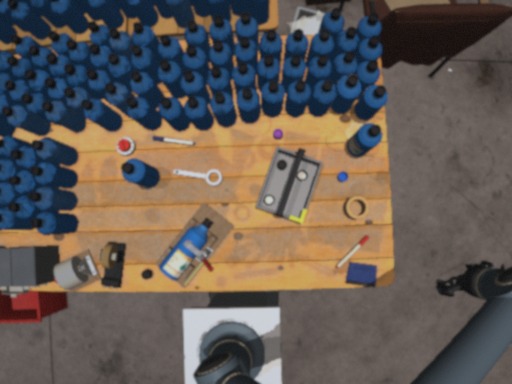

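View pics/side0.png

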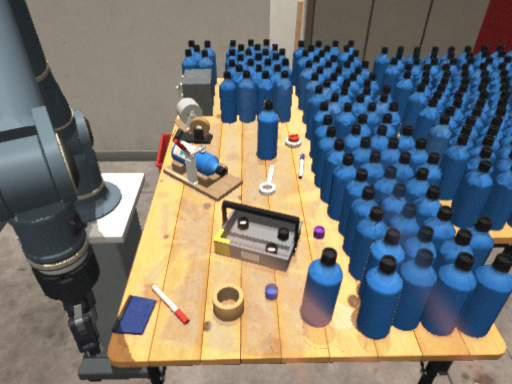

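```bash
python3 - <<'E'
from h import *
for n in("top","side"):
    D=np.load(f"pics/{n}0.npy"); P=cloud(n,D); I=cv2.imread(f"pics/{n}0.png")
    m=(D>0)&(P[...,0]>380)&(P[...,0]<760)&(P[...,1]>-330)&(P[...,1]<-80)
    bar=m&(P[...,2]>107)&(P[...,2]<135)&(I.max(2)<90)
    q=P[bar]; r=cv2.minAreaRect(q[:,:2].astype(np.float32)); print(n,"bar",len(q),r,q.mean(0), q[:,2].min(),q[:,2].max())
    c=q[:,:2].mean(0); w=np.linalg.svd(q[:,:2]-c)[2][0]; print(w,np.degrees(np.arctan2(w[1],w[0])))
    t=m&(P[...,2]>40)&(P[...,2]<62); q=P[t]; print("rim",cv2.minAreaRect(q[:,:2].astype(np.float32)))
    H=cv2.cvtColor(I,cv2.COLOR_BGR2HSV); y=m&(H[...,0]>22)&(H[...,0]<34)&(H[...,1]>150)&(P[...,2]>30); q=P[y]; print("yel",len(q),q.mean(0) if len(q) else 0)
D=np.load("pics/top0.npy");P=cloud("top",D)
for u,v in [(342,176),(278,133),(301,165),(281,165),(268,199)]: print(P[v,u].round())
m=(P[...,2]>8)&(D>0)&(P[...,0]<760)&(P[...,0]>150)
n,l,s,c=cv2.connectedComponentsWithStats(m.astype(np.uint8))
for i in range(1,n):
    if s[i,4]>15: q=P[l==i]; print(c[i].round(),s[i,4],q.min(0).round(),q.max(0).round())
E
python3 -c "
import cv2;I=cv2.imread('pics/side0.png')[190:280,200:315];cv2.imwrite('pics/c0.png',cv2.resize(I,None,fx=5,fy=5,interpolation=3))"
```

```text
top bar 366 ((614.29150390625, -180.78933715820312), (326.534423828125, 128.09898376464844), 13.393562316894531) [ 548.32774849 -195.57890191  125.01123556] 107.19948695489893 133.03474323468527
[-0.98379511  0.17929633] 169.67122423390342
rim ((589.8411865234375, -159.9893798828125), (263.5819396972656, 267.9945068359375), 69.49238586425781)
yel 51 [ 443.45079804 -230.17515215   55.42661412]
side bar 509 ((617.30224609375, -187.08401489257812), (326.28753662109375, 127.91973114013672), 15.228160858154297) [ 555.87191184 -203.25185403  122.62188255] 107.40784345423197 134.9283538352454
[-0.99505001  0.09937546] 174.29679202665892
rim ((590.193115234375, -161.9865264892578), (263.7489318847656, 271.6914367675781), 69.58294677734375)
yel 13 [ 439.23109935 -223.59746747   51.97704354]
[ 572. -377.   12.]
[ 719. -172.   20.]
[ 612. -245.    9.]
[ 611. -178.   26.]
[ 503. -133.   14.]
[371. 113.] 95 [ 756. -474.    9.] [ 760. -450.  161.]
[199. 119.] 388 [737.  45.   8.] [760. 107. 184.]
[223. 118.] 289 [746. -28.   8.] [760.  29. 175.]
[175. 120.] 378 [739. 122.   9.] [760. 186. 186.]
[2
[... 504 characters left out ...]
 21.]
[292. 182.] 1307 [ 425. -308.    8.] [667. -94. 133.]
[282. 164.] 95 [ 597. -200.    8.] [ 640. -162.   35.]
[140. 173.] 823 [552. 225.   8.] [627. 299. 217.]
[201. 176.] 266 [553.  18.   8.] [611. 176.  21.]
[343. 176.] 63 [ 553. -392.    8.] [ 584. -364.   31.]
[269. 200.] 93 [ 483. -152.    8.] [ 519. -119.   35.]
[356. 207.] 324 [ 432. -450.    8.] [ 502. -376.   55.]
[194. 245.] 3160 [225. -17.   8.] [496. 241. 206.]
[352. 251.] 189 [ 274. -454.    9.] [ 377. -345.   22.]
[ 57. 268.] 4562 [201. 344.   8.] [377. 807. 155.]
[475. 327.] 6664 [ 154. -682.  242.] [ 319. -341.  688.]
[361. 275.] 345 [ 211. -477.    8.] [ 288. -377.   16.]
[146. 274.] 95 [253. 254.   8.] [285. 286.  30.]
```

View pics/c0.png

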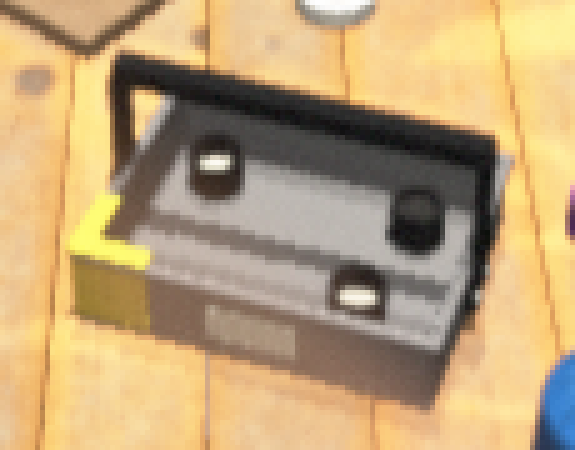

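```bash
python3 - <<'E'
from h import *
D=np.load("pics/top0.npy");P=cloud("top",D); I=cv2.imread("pics/top0.png")
m=(P[...,2]>8)&(D>0)&(P[...,0]<760)&(P[...,0]>150)
n,l,s,c=cv2.connectedComponentsWithStats(m.astype(np.uint8))
q=P[l==l[182,292]]
b=q[q[:,2]>110]; print("bar",len(b),cv2.minAreaRect(b[:,:2].astype(np.float32)),b.mean(0))
w=np.linalg.svd(b[:,:2]-b[:,:2].mean(0))[2][0]; print(np.degrees(np.arctan2(w[1],w[0])))
r=q[(q[:,2]>40)&(q[:,2]<65)]; print("rim",len(r),cv2.minAreaRect(r[:,:2].astype(np.float32)))
E
```

```text
bar 396 ((545.385009765625, -199.2501220703125), (21.8540096282959, 212.4298095703125), 68.5208740234375) [ 544.30800432 -199.55073302  125.04845428]
159.0497854914906
rim 627 ((544.5960693359375, -199.91249084472656), (157.409423828125, 211.21884155273438), 69.2330322265625)
```

```bash
python3 -m creep '[[85,[0,0,-1],1],[85,[0,0,-1],1],[85,[0,0,-1],1],[85,[0,0,-1],1],[85,[0,0,-1],1]]' 20; python3 -m creep '[[85,[0,0,-1],0],[85,[0,0,-1],0],[85,[0,0,-1],0],[85,[0,0,-1],0],[85,[0,0,-1],0]]'
python3 -c "
from h import *
s=sensors.sense();q=s['eef_rot'];print(s['qpos'].round(2),s['position'],R.from_quat(np.r_[q[1:],q[0]]).as_matrix().round(3))"
```

```text
time: 0.6
position: [267.6, -619.2, 432.5]
eef_rot: [-0.0, 1.0, -0.016, -0.0]
force: [0.5, -1.7, 0.8]
finger_gap: 84.9
time: 1.1
position: [267.5, -616.8, 624.9]
eef_rot: [0.005, 1.0, -0.013, 0.004]
force: [-14.4, 28.8, -1.7]
finger_gap: 84.8
[ 1.    0.46  0.23  0.7  -0.11  1.99 -0.44] [ 267.47714021 -616.76089328  624.85711877] [[ 1.    -0.025  0.007]
 [-0.025 -1.    -0.01 ]
 [ 0.007  0.01  -1.   ]]
```

```bash
python3 -m creep '[[85,[0,0,-1],0],[85,[0,0,-1],0],[85,[0,0,-1],0],[85,[0,0,-1],0],[85,[0,0,-1],0]]'
python3 -c "
from h import *
s=sensors.sense();q=s['eef_rot'];print(s['qpos'].round(2),s['position'],R.from_quat(np.r_[q[1:],q[0]]).as_matrix().round(3))"
```

```text
time: 1.6
position: [244.0, -564.8, 713.8]
eef_rot: [0.07, 0.997, -0.014, 0.032]
force: [-0.3, -0.6, 0.3]
finger_gap: 84.8
[ 0.93  0.32  0.3   0.69 -0.11  1.99 -0.44] [ 244.00147196 -564.82151218  713.84208771] [[ 0.998 -0.032  0.061]
 [-0.023 -0.99  -0.139]
 [ 0.065  0.138 -0.988]]
```

```bash
cat > st.py <<'E'
from h import *
s=sensors.sense();q=s['eef_rot'];M=R.from_quat(np.r_[q[1:],q[0]]).as_matrix();p=s['position']
print('t',s['time'],'q',s['qpos'].round(2),'p',p.round(),'r',np.hypot(*p[:2]).round(),'tilt',np.degrees(np.arccos(-M[2,2])).round(1),'gap',s['finger_gap'],'F',s['force'].round(1),'Mo',s['moment'].round(2)); print(M.round(3).tolist())
E
python3 -m creep '[[85,[0,0,-1],0],[85,[0,0,-1],0],[85,[0,0,-1],0],[85,[0,0,-1],0],[85,[0,0,-1],0]]' >/dev/null; python3 st.py; python3 -m creep '[[85,[0.3,0.8,-0.6],0],[85,[0.3,0.8,-0.6],0],[85,[0.3,0.8,-0.6],0],[85,[0.3,0.8,-0.6],0],[85,[0.3,0.8,-0.6],0]]' ; python3 st.py
```

```text
t 2.1 q [ 0.79  0.19  0.45  0.69 -0.11  1.99 -0.44] p [ 217. -503.  794.] r 548.0 tilt 16.8 gap 84.95047411495544 F [0.2 0.2 1. ] Mo [0.29 0.1  0.03]
[[0.992, -0.044, 0.116], [-0.012, -0.964, -0.266], [0.123, 0.262, -0.957]]
time: 2.6
position: [238.8, -583.8, 834.9]
eef_rot: [0.2, 0.976, -0.014, 0.09]
force: [-0.7, -0.1, 0.3]
finger_gap: 85.2
t 2.6 q [ 0.99  0.36  0.36  0.37 -0.2   1.99 -0.42] p [ 239. -584.  835.] r 631.0 tilt 25.4 gap 85.19766846333229 F [-0.7 -0.1  0.3] Mo [0.39 0.16 0.03]
[[0.984, -0.063, 0.169], [0.009, -0.919, -0.394], [0.18, 0.389, -0.904]]
```

```bash
python3 -m creep '[[85,[0,0,1],0],[85,[0,0,1],0],[85,[0,0,1],0],[85,[0,0,1],0],[85,[0,0,1],0]]' >/dev/null; python3 st.py
```

```text
t 3.1 q [ 0.88  0.26  0.35  0.98 -0.1   1.47 -0.41] p [ 272. -662.  653.] r 716.0 tilt 25.3 gap 85.07538257095177 F [ 0.  -0.1  0.1] Mo [ 0.37  0.12 -0.01]
[[0.984, -0.063, 0.169], [0.009, -0.919, -0.393], [0.181, 0.388, -0.904]]
```

```bash
python3 -m creep '[[85,[0.45,-0.98,-0.33],0],[85,[0.45,-0.98,-0.33],0],[85,[0.45,-0.98,-0.33],0],[85,[0.45,-0.98,-0.33],0],[85,[0.45,-0.98,-0.33],0]]' >/dev/null; python3 st.py; python3 -m creep '[[85,[0.45,-0.98,-0.33],0],[85,[0.45,-0.98,-0.33],0],[85,[0.45,-0.98,-0.33],0],[85,[0.45,-0.98,-0.33],0],[85,[0.45,-0.98,-0.33],0]]' >/dev/null; python3 -m creep '[[85,[0.45,-0.98,-0.33],0],[85,[0.45,-0.98,-0.33],0],[85,[0.45,-0.98,-0.33],0],[85,[0.45,-0.98,-0.33],0],[85,[0.45,-0.98,-0.33],0]]' >/dev/null; python3 st.py
```

```text
t 3.6 q [ 0.54  0.    0.19  1.26  0.18  1.47 -0.85] p [ 362. -453.  654.] r 580.0 tilt 25.3 gap 85.18898089245027 F [ 0.1 -0.5  0.2] Mo [0.47 0.11 0.04]
[[0.983, -0.063, 0.17], [0.009, -0.92, -0.393], [0.181, 0.388, -0.904]]
t 4.6 q [ 0.04  0.11 -0.34  1.16  0.49  1.8  -1.76] p [541. -40. 654.] r 543.0 tilt 25.3 gap 84.83818614820905 F [ 1.5 -0.6  0.5] Mo [0.41 0.11 0.03]
[[0.983, -0.064, 0.17], [0.008, -0.92, -0.392], [0.182, 0.387, -0.904]]
```

```bash
python3 -m creep '[[85,[-0.34,-0.99,-0.49],0],[85,[-0.34,-0.99,-0.49],0],[85,[-0.34,-0.99,-0.49],0],[85,[-0.34,-0.99,-0.49],0],[85,[-0.34,-0.99,-0.49],0]]' >/dev/null; python3 st.py; python3 -m creep '[[85,[-0.34,-0.99,-0.49],0],[85,[-0.34,-0.99,-0.49],0],[85,[-0.34,-0.99,-0.49],0],[85,[-0.34,-0.99,-0.49],0],[85,[-0.34,-0.99,-0.49],0]]' >/dev/null; python3 st.py
```

```text
t 5.1 q [-0.4   0.13 -0.33  1.14  0.5   1.98 -2.14] p [476. 163. 652.] r 503.0 tilt 25.1 gap 85.00569583659609 F [ 1.2 -0.7 -0.6] Mo [0.43 0.17 0.03]
[[0.984, -0.052, 0.171], [0.019, -0.921, -0.388], [0.177, 0.385, -0.906]]
t 5.6 q [-1.3   0.22  0.67  1.09  0.31  1.99 -2.12] p [458. 256. 643.] r 525.0 tilt 24.9 gap 84.95030136903777 F [ 2.2  0.3 -1.2] Mo [0.43 0.   0.09]
[[0.988, -0.057, 0.144], [0.005, -0.918, -0.396], [0.155, 0.392, -0.907]]
```

```bash
cat > d.py <<'E'
import sys; from h import *
# usage: d.py dx dy dz rows yaw_units_per_row
dx,dy,dz,n,w=map(float,sys.argv[1:]); s=sensors.sense();q=s['eef_rot'];M=R.from_quat(np.r_[q[1:],q[0]])
for k in range(0,int(n),5):
    m=M*R.from_euler('z',5*w*(k+2.5),degrees=True); u=m.inv().apply([dx,dy,dz])/40/n
    print(u.round(2),np.linalg.norm(u))
E
python3 d.py -150 180 -80 5 -1; python3 d.py -300 360 -160 10 -1
```

```text
[-0.58 -1.09 -0.1 ] 1.2379418403139948
[-0.58 -1.09 -0.1 ] 1.2379418403139948
[-0.06 -1.23 -0.1 ] 1.2379418403139948
```

```bash
python3 -m creep '[[85,[-0.55,-1,-0.1],-1],[85,[-0.55,-1,-0.1],-1],[85,[-0.55,-1,-0.1],-1],[85,[-0.55,-1,-0.1],-1],[85,[-0.55,-1,-0.1],-1]]' >/dev/null; python3 st.py; python3 -m creep '[[85,[-0.1,-1,-0.1],-1],[85,[-0.1,-1,-0.1],-1],[85,[-0.1,-1,-0.1],-1],[85,[-0.1,-1,-0.1],-1],[85,[-0.1,-1,-0.1],-1]]' >/dev/null; python3 st.py
```

```text
t 6.1 q [-1.62  0.31  0.68  1.16  0.18  1.99 -2.05] p [323. 427. 569.] r 535.0 tilt 25.0 gap 84.97579983529062 F [-0.2  0.7 -0.5] Mo [ 0.47  0.15 -0.01]
[[0.918, 0.371, 0.144], [0.397, -0.828, -0.397], [-0.028, 0.421, -0.906]]
t 6.6 q [-1.86  0.54  0.88  1.07 -0.07  1.99 -1.76] p [205. 567. 503.] r 603.0 tilt 24.9 gap 84.78117833136363 F [ 0.2  0.8 -0.4] Mo [0.39 0.15 0.01]
[[0.683, 0.715, 0.148], [0.704, -0.591, -0.394], [-0.194, 0.373, -0.907]]
```

```bash
python3 d.py -80 120 150 5 0
```

```text
[ 0.   -0.36 -0.98] 1.0404326023342407
```

```bash
python3 -m creep '[[85,[0,-0.36,-0.98],0],[85,[0,-0.36,-0.98],0],[85,[0,-0.36,-0.98],0],[85,[0,-0.36,-0.98],0],[85,[0,-0.36,-0.98],0]]' >/dev/null; python3 st.py; python3 d.py -80 120 150 5 -1;  python3 d.py -100 50 150 5 -1
```

```text
t 7.1 q [-2.24  0.42  1.03  0.87  0.    1.99 -1.89] p [ 66. 588. 665.] r 592.0 tilt 20.8 gap 84.95369791014978 F [ 1.7  1.4 -3.5] Mo [0.22 0.26 0.03]
[[0.567, 0.745, 0.35], [0.806, -0.589, -0.053], [0.167, 0.313, -0.935]]
[ 0.46 -0.32 -0.87] 1.040432602334241
[ 0.1  -0.27 -0.89] 0.9354143466934856
```

```bash
python3 d.py 380 -240 -60 10 0
```

```text
[0.03 1.01 0.51] 1.1335784048754636
[0.03 1.01 0.51] 1.1335784048754636
```

```bash
python3 -m creep '[[85,[0,1,0.5],0],[85,[0,1,0.5],0],[85,[0,1,0.5],0],[85,[0,1,0.5],0],[85,[0,1,0.5],0]]' >/dev/null; python3 st.py; python3 -m creep '[[85,[0,1,0.5],0],[85,[0,1,0.5],0],[85,[0,1,0.5],0],[85,[0,1,0.5],0],[85,[0,1,0.5],0]]' >/dev/null; python3 st.py; python3 d.py 0 -500 -150 15 1
```

```text
t 7.6 q [-2.3   0.12  1.12  1.24  0.26  1.77 -1.78] p [256. 459. 631.] r 526.0 tilt 21.1 gap 85.0700113138859 F [ 0.8 -0.1  1.1] Mo [0.07 0.35 0.01]
[[0.58, 0.734, 0.353], [0.799, -0.597, -0.07], [0.159, 0.323, -0.933]]
t 8.1 q [-2.09  0.01  1.23  1.36  0.31  1.59 -1.48] p [438. 332. 602.] r 550.0 tilt 21.0 gap 84.61507743465269 F [-0.6  0.3  0.9] Mo [ 0.05  0.35 -0.  ]
[[0.579, 0.735, 0.352], [0.799, -0.597, -0.068], [0.16, 0.32, -0.934]]
[-0.6   0.56  0.29] 0.8700255424092126
[-0.31  0.76  0.29] 0.8700255424092126
[0.04 0.82 0.29] 0.8700255424092126
```

```bash
python3 -m creep '[[85,[-0.6,0.6,0.3],1],[85,[-0.6,0.6,0.3],1],[85,[-0.6,0.6,0.3],1],[85,[-0.6,0.6,0.3],1],[85,[-0.6,0.6,0.3],1]]' >/dev/null; python3 st.py; python3 -m creep '[[85,[-0.3,0.75,0.3],1],[85,[-0.3,0.75,0.3],1],[85,[-0.3,0.75,0.3],1],[85,[-0.3,0.75,0.3],1],[85,[-0.3,0.75,0.3],1]]' >/dev/null; python3 st.py;
```

```text
t 8.6 q [-1.69 -0.33  0.77  1.63  0.56  1.58 -1.98] p [449. 161. 556.] r 477.0 tilt 21.0 gap 85.05715867869941 F [ 1.   0.5 -0.1] Mo [0.1  0.32 0.01]
[[0.836, 0.42, 0.353], [0.47, -0.88, -0.066], [0.283, 0.221, -0.933]]
t 9.1 q [-0.95 -0.33  0.54  1.79  0.38  1.34 -1.98] p [457.  -3. 507.] r 457.0 tilt 21.2 gap 84.81792737974598 F [-0.2 -0.4 -0.6] Mo [0.02 0.36 0.  ]
[[0.935, 0.025, 0.355], [0.053, -0.996, -0.069], [0.351, 0.084, -0.932]]
```

```bash
python3 d.py -20 -160 -60 5 0.9
```

```text
[-0.09  0.8   0.3 ] 0.8602325267042626
```

```bash
python3 -m creep '[[85,[-0.1,0.8,0.3],0.9],[85,[-0.1,0.8,0.3],0.9],[85,[-0.1,0.8,0.3],0.9],[85,[-0.1,0.8,0.3],0.9],[85,[-0.1,0.8,0.3],0.9]]' >/dev/null; python3 st.py; python3 d.py -150 57 0 5 0
```

```text
t 9.6 q [-0.56 -0.32  0.62  1.89  0.25  1.15 -1.92] p [ 440. -163.  449.] r 469.0 tilt 21.2 gap 85.0577231319475 F [ 0.4  0.2 -0.2] Mo [0.09 0.3  0.02]
[[0.873, -0.334, 0.355], [-0.332, -0.941, -0.07], [0.357, -0.056, -0.932]]
[-0.75 -0.02 -0.29] 0.8023247472189801
```

```bash
python3 -m creep '[[85,[-0.75,0,-0.3],0],[85,[-0.75,0,-0.3],0],[85,[-0.75,0,-0.3],0],[85,[-0.75,0,-0.3],0],[85,[-0.75,0,-0.3],0]]' >/dev/null; python3 st.py; python3 d.py -150 57 0 5 0
```

```text
t 10.1 q [ 0.34 -0.33 -0.03  1.94 -0.06  1.16 -1.6 ] p [ 369. -143.  458.] r 396.0 tilt 21.5 gap 84.802377885654 F [-1.3 -0.2  0.1] Mo [0.09 0.44 0.01]
[[0.873, -0.329, 0.36], [-0.327, -0.943, -0.069], [0.362, -0.058, -0.931]]
[-0.75 -0.02 -0.29] 0.80232474721898
```

```bash
python3 -m creep '[[85,[-0.95,0,-0.3],0],[85,[-0.95,0,-0.3],0],[85,[-0.95,0,-0.3],0],[85,[-0.95,0,-0.3],0],[85,[-0.95,0,-0.3],0]]' >/dev/null; python3 st.py; python3 d.py -150 57 0 5 0
```

```text
t 10.6 q [ 0.56 -0.33 -0.15  2.02 -0.15  1.16 -1.48] p [ 341. -142.  418.] r 369.0 tilt 17.8 gap 84.97425666130493 F [-1.4 -3.9 -0.1] Mo [-0.08  0.43 -0.05]
[[0.888, -0.346, 0.304], [-0.353, -0.935, -0.031], [0.295, -0.079, -0.952]]
[-0.77 -0.01 -0.24] 0.8023247472189798
```

```bash
python3 d.py -200 72 80 5 0;python3 -m creep '[[85,[-0.8,0,-0.8],0],[85,[-0.8,0,-0.8],0],[85,[-0.8,0,-0.8],0],[85,[-0.8,0,-0.8],0],[85,[-0.8,0,-0.8],0]]' >/dev/null; python3 st.py; python3 d.py -200 72 80 5 0
```

```text
[-0.9  -0.02 -0.7 ] 1.135605565326271
t 11.1 q [ 0.75 -0.33 -0.22  1.98 -0.22  1.27 -1.38] p [ 318. -147.  427.] r 350.0 tilt 14.8 gap 84.8896344794215 F [-2.9 -2.6  0.8] Mo [-0.18  0.36 -0.1 ]
[[0.898, -0.358, 0.255], [-0.372, -0.928, 0.007], [0.234, -0.101, -0.967]]
[-0.94 -0.02 -0.64] 1.1356055653262713
```

```bash
python3 d.py 70 165 0 5 0;python3 -m creep '[[85,[0,-1,0.4],0],[85,[0,-1,0.4],0],[85,[0,-1,0.4],0],[85,[0,-1,0.4],0],[85,[0,-1,0.4],0]]' >/dev/null; python3 st.py; python3 d.py -200 -10 80 5 0
```

```text
[ 0.01 -0.89  0.1 ] 0.8961724164467462
t 11.6 q [ 0.48 -0.23 -0.58  2.01 -0.14  1.07 -1.98] p [408.  55. 373.] r 412.0 tilt 15.2 gap 84.84205517185849 F [ 1.1 -0.4 -0.8] Mo [-0.06  0.21 -0.03]
[[0.909, -0.325, 0.262], [-0.342, -0.939, 0.022], [0.239, -0.109, -0.965]]
[-0.8   0.33 -0.65] 1.0781929326423914
```

```bash
python3 -m creep '[[85,[-1,0.33,-0.6],0],[85,[-1,0.33,-0.6],0],[85,[-1,0.33,-0.6],0],[85,[-1,0.33,-0.6],0],[85,[-1,0.33,-0.6],0]]' >/dev/null; python3 st.py; python3 -m creep '[[85,[-1,0.33,-0.6],0],[85,[-1,0.33,-0.6],0],[85,[-1,0.33,-0.6],0],[85,[-1,0.33,-0.6],0],[85,[-1,0.33,-0.6],0]]' >/dev/null; python3 st.py;
```

```text
t 12.1 q [ 0.07 -0.33 -0.47  2.09 -0.09  1.29 -2.26] p [278. 113. 361.] r 300.0 tilt 5.3 gap 84.81955357885063 F [ 0.4  0.7 -0.7] Mo [ 0.08  0.04 -0.03]
[[0.94, -0.332, 0.084], [-0.33, -0.943, -0.039], [0.092, 0.009, -0.996]]
t 12.6 q [-0.45 -0.33 -0.37  1.97 -0.05  1.55 -2.66] p [185. 187. 417.] r 263.0 tilt 5.7 gap 84.88487690490702 F [1.1 0.4 0.1] Mo [ 0.16 -0.02 -0.01]
[[0.958, -0.286, -0.001], [-0.284, -0.954, -0.099], [0.027, 0.095, -0.995]]
```

```bash
python3 d.py 110 -480 -20 10 0;
```

```text
[0.6  1.06 0.17] 1.2321221530351607
[0.6  1.06 0.17] 1.2321221530351607
```

```bash
python3 -m creep '[[85,[0.6,1,0.2],0],[85,[0.6,1,0.2],0],[85,[0.6,1,0.2],0],[85,[0.6,1,0.2],0],[85,[0.6,1,0.2],0]]' >/dev/null; python3 st.py; python3 -m creep '[[85,[0.6,1,0.2],0],[85,[0.6,1,0.2],0],[85,[0.6,1,0.2],0],[85,[0.6,1,0.2],0],[85,[0.6,1,0.2],0]]' >/dev/null; python3 st.py;python3 d.py -150 150 60 5 0
```

```text
t 13.1 q [-0.01 -0.33 -0.19  2.03  0.05  1.49 -2.08] p [268.   5. 397.] r 268.0 tilt 7.1 gap 85.00214658583658 F [ 1.  -1.   0.7] Mo [ 0.11 -0.08  0.02]
[[0.953, -0.302, -0.027], [-0.303, -0.945, -0.12], [0.011, 0.123, -0.992]]
t 13.6 q [ 0.13 -0.17  0.24  1.94  0.17  1.35 -1.55] p [ 319. -227.  383.] r 392.0 tilt 7.1 gap 85.27198670191478 F [0.7 0.7 0.5] Mo [ 0.07 -0.07  0.06]
[[0.951, -0.308, -0.026], [-0.308, -0.944, -0.121], [0.013, 0.123, -0.992]]
[-0.94 -0.44 -0.37] 1.1022703842524302
```

```bash
python3 d.py -80 -140 0 5 0;python3 d.py -100 173 60 5 0; python3 -m creep '[[85,[-0.16,0.8,0.07],0],[85,[-0.16,0.8,0.07],0],[85,[-0.16,0.8,0.07],0],[85,[-0.16,0.8,0.07],0],[85,[-0.16,0.8,0.07],0]]' >/dev/null; python3 st.py
```

```text
[-0.16  0.78  0.1 ] 0.806225774829855
[-0.74 -0.63 -0.39] 1.0431802337084422
t 14.1 q [ 0.26 -0.13  0.51  1.89  0.17  1.31 -1.15] p [ 238. -369.  389.] r 439.0 tilt 7.1 gap 85.24333984686223 F [ 0.9  0.2 -0.5] Mo [ 0.19 -0.04  0.05]
[[0.951, -0.307, -0.026], [-0.308, -0.944, -0.121], [0.012, 0.123, -0.992]]
```

```bash
python3 -m creep '[[85,[-0.75,-0.7,-0.3],0],[85,[-0.75,-0.7,-0.3],0],[85,[-0.75,-0.7,-0.3],0],[85,[-0.75,-0.7,-0.3],0],[85,[-0.75,-0.7,-0.3],0]]' >/dev/null; python3 st.py; python3 d.py -100 173 30 5 0
```

```text
t 14.6 q [ 0.79 -0.33 -0.04  1.99  0.09  1.42 -1.14] p [ 178. -258.  418.] r 313.0 tilt 7.1 gap 84.61907130623187 F [-0.7 -0.1  1.2] Mo [ 0.16 -0.06  0.01]
[[0.952, -0.305, -0.02], [-0.306, -0.944, -0.121], [0.018, 0.121, -0.992]]
[-0.74 -0.65 -0.24] 1.0103093585630096
```

```bash
python3 -m creep '[[85,[-0.75,-0.85,-0.2],0],[85,[-0.75,-0.85,-0.2],0],[85,[-0.75,-0.85,-0.2],0],[85,[-0.75,-0.85,-0.2],0],[85,[-0.75,-0.85,-0.2],0]]' >/dev/null; python3 st.py; python3 d.py 130 -60 0 5 0
```

```text
t 15.1 q [ 0.91 -0.33 -0.21  2.02  0.02  1.45 -1.13] p [ 186. -210.  400.] r 281.0 tilt 4.9 gap 85.05494010230461 F [1.6 3.2 0.5] Mo [ 0.25 -0.16 -0.03]
[[0.961, -0.271, -0.061], [-0.274, -0.96, -0.06], [-0.042, 0.074, -0.996]]
[ 0.71  0.11 -0.02] 0.7158910531638177
```

```bash
python3 -m creep '[[85,[-0.6,-1,-0.2],0.2],[85,[-0.6,-1,-0.2],0.2],[85,[-0.6,-1,-0.2],0.2],[85,[-0.6,-1,-0.2],0.2],[85,[-0.6,-1,-0.2],0.2]]' >/dev/null; python3 st.py; python3 d.py 350 -40 -120 10 0
```

```text
t 15.6 q [ 0.73 -0.33 -0.26  2.05 -0.02  1.53 -1.4 ] p [ 207. -131.  387.] r 245.0 tilt 7.3 gap 84.81699664021428 F [0.9 3.8 1.6] Mo [ 0.15 -0.16 -0.02]
[[0.943, -0.306, -0.128], [-0.309, -0.951, -0.001], [-0.121, 0.04, -0.992]]
[ 0.89 -0.18  0.19] 0.9303897032964199
[ 0.89 -0.18  0.19] 0.9303897032964199
```

```bash
python3 d.py 333 -68 -187 10 0.064; python3 -m creep '[[85,[0.89,-0.1,0.37],0.1],[85,[0.89,-0.1,0.37],0.1],[85,[0.89,-0.1,0.37],0.1],[85,[0.89,-0.1,0.37],0.1],[85,[0.89,-0.1,0.37],0.1]]' >/dev/null; python3 st.py; python3 -m creep '[[85,[0.89,-0.1,0.37],0],[85,[0.89,-0.1,0.37],0],[85,[0.89,-0.1,0.37],0],[85,[0.89,-0.1,0.37],0],[85,[0,0,0],0]]' >/dev/null; python3 st.py; python3 - <<'E'
from h import *
s=sensors.sense();q=s['eef_rot'];M=R.from_quat(np.r_[q[1:],q[0]])
t=np.array([545,-199.5,118])+18.7*M.as_matrix()[:,2]-s['position']; print(t, M.inv().apply(t)/40)
snap("side","s1")
E
```

```text
[ 0.89 -0.12  0.36] 0.9698002371622726
[ 0.89 -0.15  0.36] 0.9698002371622725
t 16.1 q [ 0.73  0.06 -0.43  1.95  0.07  1.26 -1.68] p [ 366. -181.  289.] r 409.0 tilt 7.7 gap 85.24490449406834 F [ 0.2 -0.5  0.2] Mo [-0.02 -0.21  0.03]
[[0.918, -0.373, -0.134], [-0.377, -0.926, -0.005], [-0.122, 0.055, -0.991]]
t 16.6 q [ 0.64  0.37 -0.42  1.77  0.2   1.17 -1.81] p [ 496. -220.  209.] r 542.0 tilt 7.9 gap 85.27680490728697 F [-1.2  0.2 -1. ] Mo [ 0.02 -0.06  0.  ]
[[0.918, -0.373, -0.137], [-0.376, -0.926, -0.002], [-0.127, 0.053, -0.991]]
[  46.7584907    20.93441628 -109.7207541 ] [ 1.2229462  -1.06613705  2.55583366]
```

View pics/s1.png

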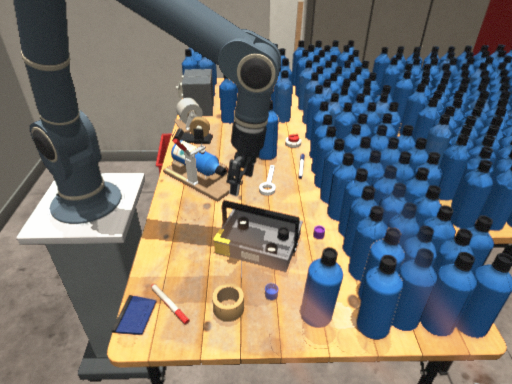

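```bash
python3 -m creep '[[85,[0.6,-0.53,0],0],[85,[0.6,-0.53,0.1],0],[85,[0,0,0.7],0],[85,[0,0,0.8],0],[85,[0,0,0.4],0]]' ; cat > tgt.py <<'E'
from h import *
s=sensors.sense();q=s['eef_rot'];M=R.from_quat(np.r_[q[1:],q[0]])
t=np.array([545,-199.5,118])+18.7*M.as_matrix()[:,2]-s['position']; print(t, M.inv().apply(t)/40)
E
python3 tgt.py
```

```text
time: 17.15
position: [540.9, -199.0, 124.0]
eef_rot: [0.015, 0.979, -0.191, -0.067]
force: [-0.2, 0.5, -1.1]
finger_gap: 85.2
[  1.52218195  -0.58739274 -24.49070844] [ 0.1172466  -0.03477876  0.60131457]
```

```bash
python3 -m creep '[[85,[0.1,0,0.4],0],[85,[0,0,0.2],0],[50,[0,0,0],0],[30,[0,0,0],0],[12,[0,0,0],0]]' 60; python3 -m creep '[[5,[0,0,0],0],[5,[0,0,0],0],[5,[0,0,0],0],[5,[0,0,0],0],[5,[0,0,0],0]]' 100; python3 tgt.py; python3 st.py
```

```text
time: 17.65
position: [544.3, -201.0, 101.8]
eef_rot: [0.015, 0.979, -0.192, -0.065]
force: [1.5, 0.4, 0.2]
finger_gap: 43.3
time: 18.15
position: [544.0, -200.7, 101.7]
eef_rot: [0.015, 0.979, -0.191, -0.065]
force: [-1.9, -0.3, 5.1]
finger_gap: 14.3
[-1.48863741  1.11986315 -2.22004701] [-0.03793482 -0.01505495  0.05986245]
t 18.15 q [ 0.55  0.55 -0.4   1.78  0.28  1.   -1.93] p [ 544. -201.  102.] r 580.0 tilt 7.7 gap 14.32691606664937 F [-1.9 -0.3  5.1] Mo [0.58 0.07 0.26]
[[0.918, -0.373, -0.133], [-0.377, -0.926, -0.004], [-0.122, 0.054, -0.991]]
```

```bash
python3 -m creep '[[5,[-0.03,0,-0.3],0],[5,[-0.07,0.03,-0.6],0],[5,[-0.1,0.04,-0.8],0],[5,[-0.12,0.05,-0.99],0.5],[5,[-0.12,0.05,-0.99],1]]' 110;python3 st.py; python3 -c "
from h import *
snap('side','s2')"; python3 -m creep '[[5,[-0.12,0.05,-0.99],1],[5,[-0.12,0.05,-0.99],1],[5,[-0.12,0.05,-0.99],1],[5,[-0.12,0.05,-0.9],1],[5,[-0.1,0.05,-0.7],1]]'; python3 st.py;python3 -c "
from h import *
snap('side','s3')
a=cv2.imread('pics/s2.png')[100:290,150:350];b=cv2.imread('pics/s3.png')[0:190,150:350]
cv2.imwrite('pics/s23.png',cv2.resize(np.hstack([a,b]),None,fx=2,fy=2))"
```

```text
time: 18.65
position: [543.7, -199.6, 249.8]
eef_rot: [0.019, 0.964, -0.257, -0.066]
force: [0.5, 0.9, -4.3]
finger_gap: 14.2
t 18.65 q [ 0.56  0.39 -0.41  1.64  0.19  1.28 -1.99] p [ 544. -200.  250.] r 579.0 tilt 7.8 gap 14.171789228727391 F [ 0.5  0.9 -4.3] Mo [-0.03 -0.39 -0.04]
[[0.86, -0.492, -0.137], [-0.497, -0.868, -0.003], [-0.117, 0.07, -0.991]]
time: 19.2
position: [545.1, -191.7, 435.5]
eef_rot: [0.033, 0.886, -0.459, -0.058]
force: [0.2, 0.1, -4.9]
finger_gap: 13.6
t 19.2 q [ 0.49  0.29 -0.34  1.35  0.12  1.64 -2.36] p [ 545. -192.  435.] r 578.0 tilt 7.7 gap 13.622295110782211 F [ 0.2  0.1 -4.9] Mo [ 0.03 -0.34 -0.01]
[[0.571, -0.81, -0.133], [-0.817, -0.576, -0.004], [-0.073, 0.111, -0.991]]
```

View pics/s23.png

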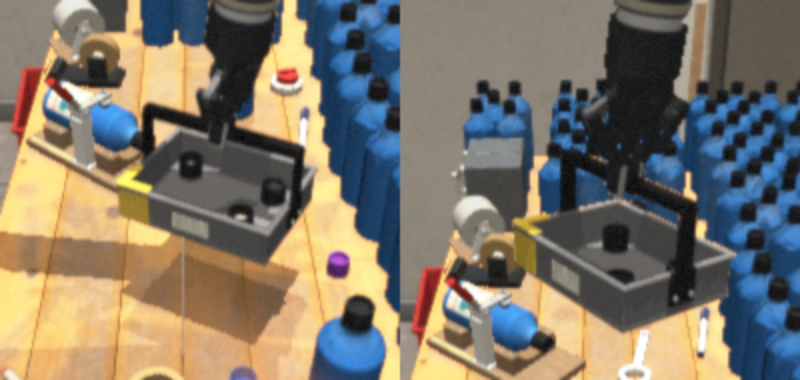

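```bash
python3 -m creep '[[5,[-0.05,0.1,-0.8],1],[5,[-0.05,0.1,-0.9],1],[5,[-0.03,0.12,-0.9],0],[5,[-0.03,0.12,-0.8],0],[5,[-0.03,0.12,-0.6],0]]';python3 st.py;python3 d.py 110 -38 130 5 0
```

```text
time: 19.75
position: [545.0, -194.0, 589.1]
eef_rot: [0.035, 0.845, -0.53, -0.057]
force: [1.2, -0.8, -6.3]
finger_gap: 13.6
t 19.75 q [ 0.31  0.31 -0.09  0.99  0.06  1.98 -2.45] p [ 545. -194.  589.] r 578.0 tilt 7.7 gap 13.611035309308816 F [ 1.2 -0.8 -6.3] Mo [-0.04 -0.42  0.04]
[[0.431, -0.892, -0.134], [-0.901, -0.435, 0.0], [-0.058, 0.12, -0.991]]
[ 0.37 -0.33 -0.72] 0.8724104538575863
```

```bash
python3 -m creep '[[5,[0.37,-0.33,-0.72],0],[5,[0.37,-0.33,-0.72],0],[5,[0.37,-0.33,-0.72],0],[5,[0.37,-0.33,-0.72],0],[5,[0.37,-0.33,-0.72],0]]';python3 st.py;python3 d.py 110 -38 130 5 0
```

```text
time: 20.25
position: [607.7, -222.2, 615.5]
eef_rot: [0.027, 0.845, -0.533, -0.01]
force: [-0.2, -0.2, -3.9]
finger_gap: 13.7
t 20.25 q [ 0.09  0.42  0.36  0.79 -0.1   1.98 -2.32] p [ 608. -222.  615.] r 647.0 tilt 3.3 gap 13.718244767316776 F [-0.2 -0.2 -3.9] Mo [ 0.15 -0.08  0.01]
[[0.431, -0.901, -0.046], [-0.902, -0.43, -0.035], [0.012, 0.056, -0.998]]
[ 0.42 -0.38 -0.67] 0.8724104538575864
```

```bash
python3 -m creep '[[5,[0.55,-0.5,-0.85],0],[5,[0.55,-0.5,-0.85],0],[5,[0.55,-0.5,-0.85],0],[5,[0.55,-0.5,-0.85],0],[5,[0.55,-0.5,-0.85],0]]';python3 st.py; python3 -m creep '[[5,[0.55,-0.5,-0.85],0],[5,[0.55,-0.5,-0.85],0],[5,[0.55,-0.5,-0.85],0],[5,[0.55,-0.5,-0.85],0],[5,[0.55,-0.5,-0.85],0]]';python3 st.py;python3 d.py 110 -38 130 5 0
```

```text
time: 20.75
position: [677.0, -249.8, 659.3]
eef_rot: [0.011, 0.844, -0.531, 0.073]
force: [-0.7, -0.8, -4.1]
finger_gap: 14.1
t 20.75 q [ 0.16  0.54  0.35  0.49 -0.15  1.99 -2.32] p [ 677. -250.  659.] r 722.0 tilt 8.5 gap 14.099470693996583 F [-0.7 -0.8 -4.1] Mo [ 0.22  0.28 -0.03]
[[0.426, -0.898, 0.112], [-0.894, -0.436, -0.097], [0.136, -0.059, -0.989]]
time: 21.25
position: [700.9, -257.5, 719.1]
eef_rot: [-0.004, 0.838, -0.524, 0.154]
force: [0.2, 0.0, -4.5]
finger_gap: 13.8
t 21.25 q [ 0.18  0.59  0.43  0.28 -0.25  1.99 -2.32] p [ 701. -258.  719.] r 747.0 tilt 17.7 gap 13.770236620478148 F [ 0.2  0.  -4.5] Mo [0.4  0.58 0.05]
[[0.403, -0.877, 0.262], [-0.879, -0.45, -0.155], [0.254, -0.168, -0.952]]
[ 0.55 -0.51 -0.45] 0.8724104538575866
```

```bash
python3 -m creep '[[5,[0.4,-0.35,-0.85],0],[5,[0.4,-0.35,-0.85],0],[5,[0.4,-0.35,-0.85],0],[5,[0.4,-0.35,-0.85],0],[5,[0.4,-0.35,-0.85],0]]';cat >> st.py <<'E'
G=np.array([[0.918,-0.373,-0.133],[-0.377,-0.926,-0.004],[-0.122,0.054,-0.991]])  # tool at grasp
T=R.from_euler('z',-21,degrees=True).as_matrix()
W=M@G.T@T; dn=W.T@[0,0,-1]; print('tote tilt',np.degrees(np.arccos(-dn[2])).round(1),'down az in tote',np.degrees(np.arctan2(dn[1],dn[0])).round(0)%360)
E
python3 st.py
```

```text
time: 21.75
position: [668.5, -243.2, 798.0]
eef_rot: [-0.016, 0.827, -0.516, 0.222]
force: [-1.4, -0.1, -4.3]
finger_gap: 13.8
t 21.75 q [ 0.17  0.53  0.53  0.2  -0.32  1.99 -2.32] p [ 668. -243.  798.] r 711.0 tilt 25.7 gap 13.764302579597189 F [-1.4 -0.1 -4.3] Mo [ 0.45  1.   -0.  ]
[[0.368, -0.847, 0.383], [-0.861, -0.466, -0.202], [0.35, -0.256, -0.901]]
tote tilt 33.2 down az in tote 212.0
```

```bash
python3 -m creep '[[5,[0.4,-0.35,-0.85],0.5],[5,[0.4,-0.35,-0.85],0.5],[5,[0.4,-0.35,-0.85],0.5],[5,[0.4,-0.35,-0.85],0.5],[5,[0.4,-0.35,-0.85],0.5]]';python3 st.py; python3 -c "
from h import *
a,_=snap('side','s4');b,_=snap('top','t4');cv2.imwrite('pics/st4.png',np.hstack([a[:,80:480],b[:,112:]])[:,:,::-1])"
```

```text
time: 22.25
position: [618.0, -230.7, 871.9]
eef_rot: [-0.058, 0.754, -0.593, 0.276]
force: [0.6, -0.0, -4.3]
finger_gap: 13.8
t 22.25 q [ 0.16  0.45  0.62  0.16 -0.4   1.99 -2.53] p [ 618. -231.  872.] r 660.0 tilt 32.8 gap 13.815184221610728 F [ 0.6 -0.  -4.3] Mo [ 0.62  1.17 -0.02]
[[0.144, -0.863, 0.485], [-0.926, -0.29, -0.241], [0.348, -0.415, -0.841]]
tote tilt 39.8 down az in tote 225.0
```

View pics/st4.png

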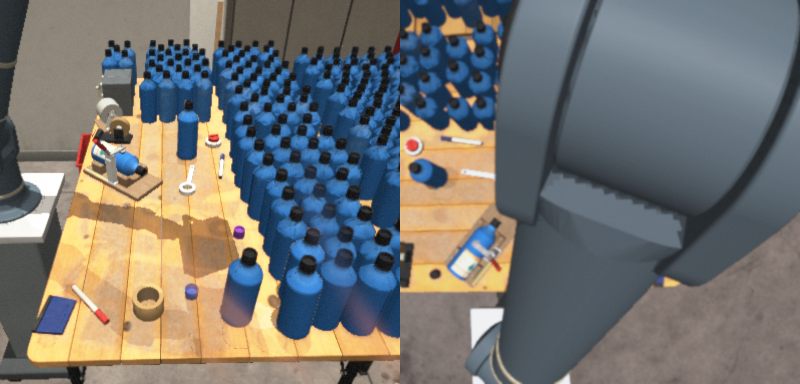

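```bash
python3 -m creep '[[5,[-0.1,0.12,0.25],0],[5,[-0.2,0.25,0.5],0],[5,[-0.3,0.36,0.72],0],[5,[-0.3,0.36,0.72],0],[5,[-0.3,0.36,0.72],0]]' >/dev/null;python3 st.py;python3 -m creep '[[5,[-0.3,0.36,0.72],0],[5,[-0.3,0.36,0.72],0],[5,[-0.3,0.36,0.72],0],[5,[-0.2,0.25,0.5],0],[5,[-0.1,0.12,0.25],0]]' >/dev/null;python3 -m creep '[[5,[0,0,0],0],[5,[0,0,0],0],[5,[0,0,0],0],[5,[0,0,0],0],[5,[0,0,0],0]]' >/dev/null;python3 st.py; python3 -c "
from h import *
a,_=snap('side','s5');b,_=snap('top','t5');cv2.imwrite('pics/st5.png',np.hstack([a[:,80:480],b[:,112:]])[:,:,::-1])"
```

```text
t 22.85 q [-0.32  0.13  0.71  1.03 -0.03  1.45 -2.55] p [ 618. -231.  729.] r 660.0 tilt 32.5 gap 14.29640288419167 F [ 0.3 -1.5 -3.8] Mo [0.53 1.09 0.01]
[[0.149, -0.864, 0.482], [-0.926, -0.292, -0.238], [0.347, -0.411, -0.843]]
tote tilt 39.5 down az in tote 224.0
t 23.85 q [-0.41  0.04  0.7   1.41  0.08  1.14 -2.64] p [ 618. -232.  594.] r 660.0 tilt 32.7 gap 13.885012240053731 F [ 0.6  0.8 -4. ] Mo [0.57 1.19 0.02]
[[0.145, -0.863, 0.484], [-0.926, -0.291, -0.241], [0.348, -0.414, -0.841]]
tote tilt 39.8 down az in tote 225.0
```

View pics/st5.png

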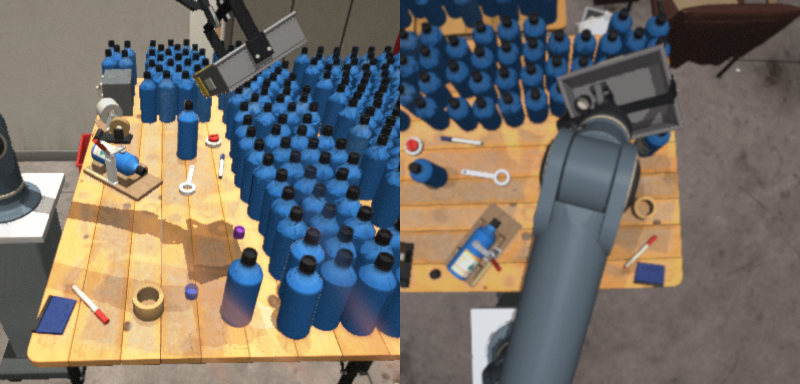

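```bash
python3 -c "
import cv2,numpy as np
b=cv2.imread('pics/t5.png')[35:165,262:402];a=cv2.imread('pics/s5.png')[0:110,250:410]
f=lambda I:cv2.resize(I,(560,int(I.shape[0]*560/I.shape[1])),interpolation=2)
a=f(a)[:,:390];b=f(b)[:,:400]
h=max(len(a),len(b));p=lambda I:np.pad(I,((0,h-len(I)),(0,0),(0,0)));cv2.imwrite('pics/c5.png',np.hstack([p(a),p(b)]))"
```

```text
(no output)
```

View pics/c5.png

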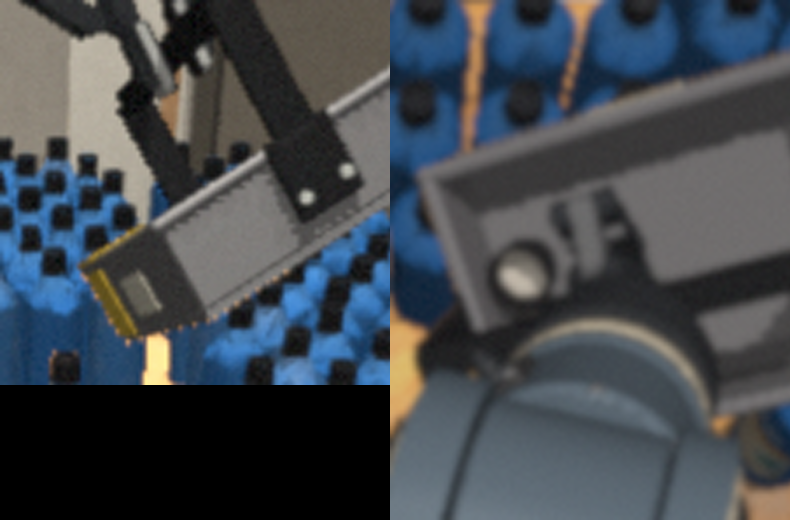

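```bash
cat > tp.py <<'E'
from h import *
def pose():
    s=sensors.sense();q=s['eef_rot'];M=R.from_quat(np.r_[q[1:],q[0]]).as_matrix()
    G=np.array([[0.918,-0.373,-0.133],[-0.377,-0.926,-0.004],[-0.122,0.054,-0.991]]);T=R.from_euler('z',-21,degrees=True).as_matrix()
    W=M@G.T@T; off=T.T@(np.array([545,-199.5,0])-np.array([544,-200.7,101.7])); return W,s['position']+W@off
E
python3 - <<'E'
from tp import *
W,o=pose(); D=np.load("pics/t5.npy")
for n,u,v in (("top",295,103),("top",295,106),("top",297,108)):
    c,d=ray(n,u,v); a=W.T@(c-o); b=W.T@d; print(u,v,[(a+b*(z-a[2])/b[2]).round() for z in(31,18)], 'depth',(W.T@(dep(n,u,v,D[v,u])-o)).round())
pts=[(-95,-70,18),(-100,-75,52),(-100,75,52),(100,75,52),(-95,-70,5),(-78.5,-53.5,31)]
for p in pts: print(p,proj("top",o+W@np.array(p)).round(),proj("side",o+W@np.array(p)).round())
E
```

```text
295 103 [array([-74.,  12.,  31.]), array([-79.,   9.,  18.])] depth [-80.   8.  14.]
295 106 [array([-76.,   6.,  31.]), array([-81.,   3.,  18.])] depth [-83.   2.  12.]
297 108 [array([-74.,   1.,  31.]), array([-78.,  -2.,  18.])] depth [-80.  -3.  14.]
(-95, -70, 18) [[300. 140.]] [[285.  89.]]
(-100, -75, 52) [[295. 149.]] [[274.  77.]]
(-100, 75, 52) [[269.  79.]] [[334.  36.]]
(100, 75, 52) [[372.  46.]] [[373.  10.]]
(-95, -70, 5) [[301. 138.]] [[289.  95.]]
(-78.5, -53.5, 31) [[303. 133.]] [[290.  79.]]
```

```bash
python3 d.py -200 -300 -230 12 0; python3 d.py -200 -300 -230 15 0.5
```

```text
[0.35 0.74 0.35] 0.8909751991809625
[0.35 0.74 0.35] 0.8909751991809625
[0.35 0.74 0.35] 0.8909751991809625
[0.34 0.56 0.28] 0.7127801593447701
[0.46 0.47 0.28] 0.7127801593447699
[0.55 0.36 0.28] 0.7127801593447701
```

```bash
python3 -m creep '[[5,[0.15,0.3,0.15],0],[5,[0.35,0.75,0.35],0],[5,[0.35,0.75,0.35],0],[5,[0.35,0.75,0.35],0],[5,[0.35,0.75,0.35],0]]' >/dev/null;python3 st.py; python3 -m creep '[[5,[0.35,0.75,0.35],0],[5,[0.35,0.75,0.35],0],[5,[0.35,0.75,0.35],0],[5,[0.35,0.75,0.35],0.5],[5,[0.3,0.6,0.3],1]]' >/dev/null;python3 st.py; python3 -m creep '[[5,[0.2,0.3,0.15],1],[5,[0,0.1,0.1],1],[5,[0,0,0],1],[5,[0,0,0],1],[5,[0,0,0],1]]' >/dev/null;python3 st.py;python3 -c "
from h import *
a,_=snap('side','s6');b,_=snap('top','t6')
from tp import *
W,o=pose(); np.savez('p6',W=W,o=o)
for n in('side','top'): print(n,proj(n,o+np.array([(-95,-70,18),(-78,-54,31),(-100,-75,52),(-100,75,52),(100,75,52),(100,-75,52)])@W.T).round().tolist())"
```

```text
t 24.45 q [-0.3  -0.03  0.81  1.65 -0.01  0.94 -2.38] p [ 541. -345.  507.] r 641.0 tilt 32.6 gap 13.914983003306244 F [ 0.6 -0.4 -4.7] Mo [0.58 1.11 0.07]
[[0.145, -0.864, 0.483], [-0.926, -0.29, -0.241], [0.348, -0.412, -0.842]]
tote tilt 39.7 down az in tote 224.0
t 24.95 q [-0.1   0.09  1.01  1.78 -0.41  0.82 -1.95] p [ 457. -465.  413.] r 653.0 tilt 32.6 gap 13.997406032826907 F [ 0.5  0.  -4.6] Mo [0.64 1.14 0.09]
[[0.027, -0.876, 0.482], [-0.957, -0.162, -0.242], [0.29, -0.454, -0.842]]
tote tilt 39.2 down az in tote 231.0
t 25.45 q [-0.11  0.12  1.07  1.8  -0.49  0.82 -2.29] p [ 450. -476.  400.] r 655.0 tilt 32.6 gap 13.952010432356168 F [-0.1 -0.2 -3.7] Mo [ 0.54  1.17 -0.03]
[[-0.345, -0.806, 0.482], [-0.936, 0.256, -0.242], [0.071, -0.534, -0.842]]
tote tilt 37.1 down az in tote 252.0
side [[227.0, 219.0], [226.0, 215.0], [217.0, 204.0], [281.0, 177.0], [235.0, 234.0], [160.0, 261.0]]
top [[376.0, 201.0], [384.0, 200.0], [372.0, 208.0], [393.0, 154.0], [477.0, 184.0], [449.0, 236.0]]
```

```bash
python3 -c "
import cv2,numpy as np
a=cv2.imread('pics/s6.png')[140:280,150:290];b=cv2.imread('pics/t6.png')[130:250,360:490]
cv2.imwrite('pics/c6.png',np.hstack([cv2.resize(a,(400,400),interpolation=2),cv2.resize(b,(400,400),interpolation=2)]))"
```

```text
(no output)
```

View pics/c6.png

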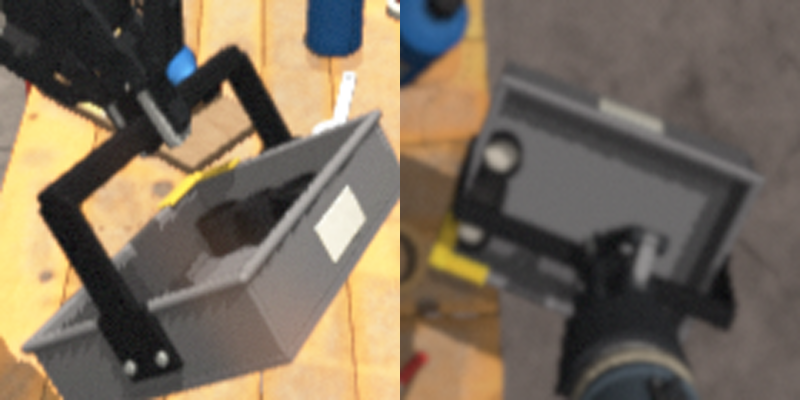

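```bash
python3 -m creep '[[5,[0,0,0],1],[5,[0,0,0],1],[5,[0,0,0],1],[5,[0.35,0,-0.04],0],[5,[0.75,0,-0.09],0]]' >/dev/null;python3 st.py; python3 -m creep '[[5,[1,0,-0.12],0],[5,[1,0,-0.12],0],[5,[0,0,0],0],[5,[0,0,0],0],[5,[0,0,0],0]]' >/dev/null;python3 st.py;python3 -c "
from h import *
b,_=snap('top','t7')
from tp import *
W,o=pose(); c=proj('top',o+np.array([(-78,-54,31),(-78,-21,31),(-45,-54,31),(-78,12,31)])@W.T).round(); print(c.tolist())
u,v=c.mean(0).astype(int)
cv2.imwrite('pics/c7.png',cv2.resize(b[v-45:v+45,u-45:u+45,::-1],(540,540),interpolation=2)); print(u-45,v-45)"
```

```text
t 26.05 q [-0.02  0.18  1.1   1.77 -0.61  0.88 -2.39] p [ 428. -509.  401.] r 665.0 tilt 32.6 gap 13.398963298468864 F [ 0.9 -0.3 -3.5] Mo [ 0.46  1.17 -0.02]
[[-0.531, -0.695, 0.485], [-0.845, 0.48, -0.236], [-0.069, -0.535, -0.842]]
tote tilt 35.5 down az in tote 266.0
t 26.55 q [ 0.22  0.27  1.07  1.69 -0.75  1.   -2.19] p [ 378. -575.  404.] r 689.0 tilt 32.6 gap 13.872795355234304 F [ 0.1  0.4 -5. ] Mo [0.69 1.05 0.01]
[[-0.536, -0.692, 0.483], [-0.841, 0.485, -0.239], [-0.069, -0.535, -0.842]]
tote tilt 35.5 down az in tote 266.0
[[423.0, 219.0], [431.0, 210.0], [434.0, 227.0], [440.0, 200.0]]
387 169
```

View pics/c7.png

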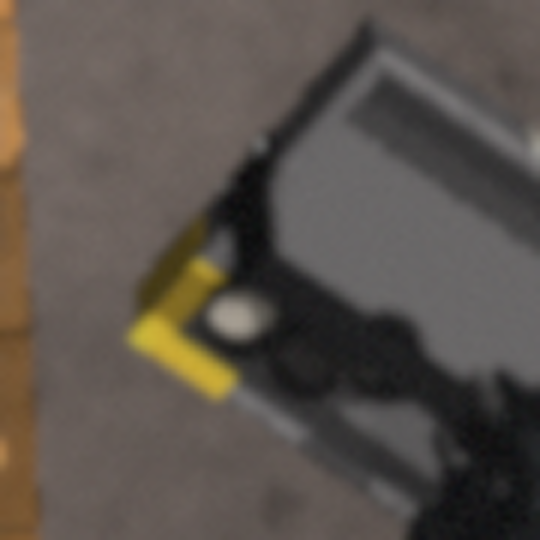

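```bash
python3 -m creep '[[5,[0,0,0],-1],[5,[0,0,0],-1],[5,[0,0,0],-1],[5,[0,0,0],-1],[5,[0,0,0],-1]]' >/dev/null; python3 -m creep '[[5,[0,0,0],-1],[5,[0,0,0],-1],[5,[0,0,0],-1],[5,[0,0,0],-1],[5,[0,0,0],-1]]' >/dev/null; python3 -m creep '[[5,[0,0,0],-1],[5,[0,0,0],-1],[5,[0,0,0],-1],[5,[0,0,0],0],[5,[0,0,0],0]]' >/dev/null;python3 st.py; python3 -m creep '[[5,[0,0,0],1],[5,[0,0,0],1],[5,[0,0,0],1],[5,[0,0,0],1],[5,[0,0,0],1]]' >/dev/null; python3 -m creep '[[5,[0,0,0],0],[5,[0,0,0],0],[5,[0,0,0],0],[5,[0,0,0],0],[5,[0,0,0],0]]' >/dev/null;python3 st.py;python3 -c "
from h import *
b,D=snap('top','t8')
from tp import *
W,o=pose(); c=proj('top',o+np.array([(-78,-54,31),(-78,-21,31),(-45,-54,31),(-78,12,31)])@W.T).round(); print(c.tolist())
u,v=c.mean(0).astype(int)
cv2.imwrite('pics/c8.png',cv2.resize(b[v-45:v+45,u-45:u+45,::-1],(540,540),interpolation=2)); print(u-45,v-45)"
```

```text
t 28.1 q [ 0.36  0.22  0.86  1.69 -0.66  0.95 -1.13] p [ 379. -575.  405.] r 689.0 tilt 32.7 gap 13.696016554900625 F [-0.2  0.3 -4.3] Mo [ 0.6   1.14 -0.01]
[[0.399, -0.779, 0.484], [-0.796, -0.556, -0.239], [0.455, -0.29, -0.842]]
tote tilt 40.3 down az in tote 210.0
t 29.1 q [ 0.31  0.23  0.93  1.69 -0.69  0.97 -1.54] p [ 378. -576.  405.] r 689.0 tilt 32.7 gap 14.137452846316782 F [ 0.9 -0.  -4.5] Mo [ 0.55  1.09 -0.02]
[[0.032, -0.875, 0.483], [-0.956, -0.168, -0.24], [0.291, -0.455, -0.842]]
tote tilt 39.3 down az in tote 231.0
[[431.0, 238.0], [430.0, 227.0], [444.0, 238.0], [430.0, 216.0]]
388 184
```

View pics/c8.png

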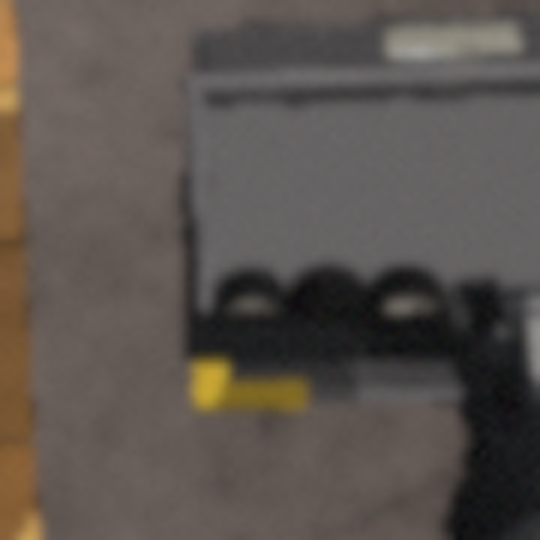

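```bash
python3 -m creep '[[5,[0,0,0],-1],[5,[0,0,0],-1],[5,[0,0,0],-1],[5,[0,0,0],-1],[5,[0,0,0],-1]]' >/dev/null; python3 -m creep '[[5,[0,0,0],-1],[5,[0,0,0],-1],[5,[0,0,0],-1],[5,[0,0,0],-1],[5,[0,0,0],-1]]' >/dev/null; python3 -m creep '[[5,[0,-0.25,0],-0.5],[5,[0,-0.5,0],0],[5,[0,-0.7,-0.03],0],[5,[0,-0.7,-0.03],0],[5,[0,0,0],0]]' >/dev/null;python3 st.py; python3 -m creep '[[5,[0,0,0],0],[5,[0,0,0],0],[5,[0,0,0],1],[5,[0,0,0],1],[5,[0,0,0],1]]' >/dev/null; python3 -m creep '[[5,[0,0,0],1],[5,[0,0,0],1],[5,[0,0,0],1],[5,[0,0,0],1],[5,[0,0,0],1]]' >/dev/null;python3 st.py;python3 -c "
from h import *
b,D=snap('top','t9')
from tp import *
W,o=pose(); c=proj('top',o+np.array([(-78,-54,31),(-78,-21,31),(-45,-54,31),(-78,12,31)])@W.T).round(); print(c.tolist())
u,v=c.mean(0).astype(int)
cv2.imwrite('pics/c9.png',cv2.resize(b[v-45:v+45,u-45:u+45,::-1],(540,540),interpolation=2)); print(u-45,v-45)"
```

```text
t 30.65 q [ 0.23  0.09  0.75  1.77 -0.46  0.85 -0.92] p [ 425. -496.  411.] r 653.0 tilt 32.7 gap 13.466696528011818 F [ 1.   0.2 -5.5] Mo [0.58 1.08 0.08]
[[0.716, -0.5, 0.487], [-0.445, -0.865, -0.232], [0.538, -0.051, -0.842]]
tote tilt 40.0 down az in tote 187.0
t 31.65 q [ 0.17  0.1   0.83  1.77 -0.47  0.85 -1.61] p [ 420. -503.  411.] r 655.0 tilt 32.6 gap 14.170012008234501 F [-0.4 -0.3 -4.7] Mo [ 0.6   1.09 -0.03]
[[0.215, -0.849, 0.482], [-0.899, -0.365, -0.242], [0.381, -0.382, -0.842]]
tote tilt 39.9 down az in tote 220.0
[[408.0, 227.0], [404.0, 216.0], [421.0, 224.0], [401.0, 205.0]]
363 173
```

View pics/c9.png

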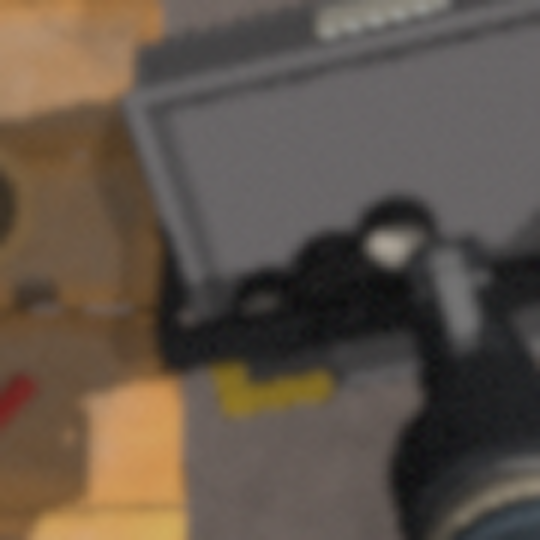

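```bash
cat > caps.py <<'E'
import sys
from tp import *
b,D=snap('top',sys.argv[1]); W,o=pose(); P=(cloud('top',D)-o)@W
m=(D>0)&(abs(P[...,0])<93)&(abs(P[...,1])<68)&(P[...,2]>24)&(P[...,2]<37)
n,l,s,c=cv2.connectedComponentsWithStats(m.astype(np.uint8))
for i in range(1,n):
    if s[i,4]>12: q=P[l==i]; print('cap-height blob',s[i,4],q.mean(0).round(),q.min(0).round(),q.max(0).round())
g=b.min(2); w=(g>110)&m; n,l,s,c=cv2.connectedComponentsWithStats(w.astype(np.uint8))
for i in range(1,n): 
    if s[i,4]>2: print('white',s[i,4],P[l==i].mean(0).round())
E
python3 caps.py t10; python3 -c "
import cv2,numpy as np
a=cv2.imread('pics/t9.png').astype(int);b=cv2.imread('pics/t10.png').astype(int);print(abs(a-b)[173:263,363:453].max(2).mean(), np.percentile(abs(a-b)[173:263,363:453].max(2),[90,98]))"
```

```text
cap-height blob 92 [-41. -33.  29.] [-65. -47.  24.] [ -5. -18.  35.]
cap-height blob 19 [-80. -40.  29.] [-91. -43.  24.] [-70. -37.  34.]
2.0298765432098764 [4. 7.]
```

```bash
python3 -m creep '[[5,[0,0,0],-1],[5,[0,0,0],-1],[5,[0,0,0],-1],[5,[0,0,0],-1],[5,[0,0,0],-1]]' >/dev/null; python3 -m creep '[[5,[0,0,0],-1],[5,[0,0,0],-1],[5,[0,0,0],-1],[5,[0,0,0],-1],[5,[0,0,0],-1]]' >/dev/null; python3 -m creep '[[5,[0,-0.25,0],-1],[5,[0,-0.5,0],-1],[5,[0,-0.75,-0.03],0],[5,[0,-0.75,-0.03],0],[5,[0,0,0],0]]' >/dev/null;python3 st.py; python3 -m creep '[[5,[0,0,0],0],[5,[0,0,0],0],[5,[0,0,0],1],[5,[0,0,0],1],[5,[0,0,0],1]]' >/dev/null; python3 st.py; python3 caps.py t11
```

```text
t 33.25 q [ 0.12 -0.03  0.63  1.89 -0.21  0.75 -0.89] p [ 445. -410.  401.] r 605.0 tilt 32.5 gap 13.94038224722337 F [ 0.2 -0.2 -4. ] Mo [0.65 1.08 0.02]
[[0.846, -0.225, 0.484], [-0.123, -0.965, -0.233], [0.519, 0.138, -0.843]]
tote tilt 38.8 down az in tote 170.0
t 33.75 q [ 0.13 -0.03  0.63  1.88 -0.21  0.75 -1.15] p [ 443. -417.  402.] r 608.0 tilt 32.7 gap 13.71018299408819 F [-0.2 -0.7 -4.7] Mo [ 0.6   1.17 -0.04]
[[0.752, -0.448, 0.482], [-0.377, -0.894, -0.242], [0.54, 0.0, -0.842]]
tote tilt 39.8 down az in tote 183.0
cap-height blob 80 [-75.  45.  28.] [-93.  12.  24.] [-61.  64.  34.]
```

```bash
python3 -m creep '[[5,[0,0,0],1],[5,[0,0,0],1],[5,[0,0,0],1],[5,[0,0,0],1],[5,[0,0,0],1]]' >/dev/null; python3 -m creep '[[5,[0,0,0],1],[5,[0,0,0],1],[5,[0,0,0],1],[5,[0,0,0],1],[5,[0,0,0],1]]' >/dev/null; python3 -m creep '[[5,[0,0,0],1],[5,[0,0,0],1],[5,[0.25,0,-0.03],1],[5,[0.5,0,-0.06],1],[5,[0.75,0,-0.09],1]]' >/dev/null; python3 -m creep '[[5,[0.8,0,-0.1],0.5],[5,[0.8,0,-0.1],0.5],[5,[0,0,0],0],[5,[0,0,0],0],[5,[0,0,0],0]]' >/dev/null; python3 st.py; python3 caps.py t12
```

```text
t 35.8 q [ 0.33  0.13  0.73  1.68 -0.49  0.92 -2.18] p [ 414. -531.  435.] r 673.0 tilt 32.6 gap 14.03567606129942 F [ 1.2  0.3 -4.4] Mo [0.67 1.15 0.03]
[[-0.304, -0.821, 0.483], [-0.948, 0.21, -0.239], [0.095, -0.53, -0.842]]
tote tilt 37.4 down az in tote 250.0
cap-height blob 136 [-74.   3.  29.] [-92. -32.  24.] [-59.  25.  33.]
```

```bash
python3 -m creep '[[5,[0,0,0],-1],[5,[0,0,0],-1],[5,[0,0,0],0],[5,[0,0,0],0],[5,[0,0,0],0]]' >/dev/null; python3 st.py; python3 caps.py t13; python3 -c "
from cell import ticket,sensors
print(ticket.hand_in(), sensors.sense()['time'])"
```

```text
t 36.35 q [ 0.34  0.13  0.71  1.68 -0.48  0.92 -2.01] p [ 414. -531.  436.] r 673.0 tilt 32.7 gap 14.235334419327698 F [ 0.  -0.7 -4.9] Mo [0.62 1.15 0.03]
[[-0.159, -0.861, 0.484], [-0.97, 0.044, -0.24], [0.185, -0.507, -0.842]]
tote tilt 38.3 down az in tote 242.0
cap-height blob 126 [-78.  -1.  28.] [-93. -37.  24.] [-64.  26.  33.]
the job is handed in; nothing more can be done
the job is handed in; nothing more can be done
```

I handed in at about 36.4 s with the tote held still in the air, tilted about 38° with its yellow corner lowest. The caps reached that corner as a row along one wall, not as a tight cluster.

- **How the tilt was done:** the moves offer no tilt command, so I pushed the arm against its reach limits. The tool leans there, and the lean stays afterwards. I used up about 15 s of the time learning and undoing this before the grasp. I then pinched the handle, lifted the tote and tilted it over the table. A turn about the tool's axis pointed the slope at the yellow corner.
- **The grip:** it held throughout, at about 14 mm opening and a 4–5 N load at the end.
- **The caps, from the last depth check:** they line the tote's short wall (-x), running out of the yellow corner. The third cap's centre was about 80–85 mm from the corner point. The check saw the row only in part, because the handle hid its corner end. I take it that the first cap sits right in the corner, as the earlier pictures showed.
- **What failed:** I shook and turned the tote three times to gather the caps into a tighter group. Each time they ended up in a row along one wall or the other, and once they ran up the wall before coming back.
- **Not checked at the end:** I had used all 12 picture views, so the final state was measured from depth only. I saw no cap spill and nothing else on the table disturbed in the pictures I viewed. The other things on the table were not checked again after about 24 s.

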